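# Stand the leaning cover plates up in their rack and lock them with the keeper

### The arm

A 6-joint arm with a two-finger parallel gripper is mounted at the origin on the work surface. World frame = base frame: x ahead of the robot, y to its left, z up, the work surface at z = 0. Lengths are in m, angles in rad, forces in N, time in s.
With the tool pointing down it reaches from about 0.275 to 0.75 m from the base axis. Payload 10.2 kg.
Tool frame: the origin (TCP) lies midway between the tips of the shut fingers; the grasp point (between the pads) lies 19 mm behind it (env.hold_point_z is the distance from the TCP to the grasp point, in m); z points along the fingers, y is the line along which they close (so a half turn about z gives the same grasp; the last joint's range is limited). The gripper opens to 85 mm and grips with 20 to 120 N. Pads are 22 mm wide; open, the fingers measure 114 mm over their backs; the gripper's body (76 mm by 85 mm) begins 54 mm behind the grasp point. The pads swing forward as they close: fully open they stand 13 mm farther back than shut.
Start: joints at [-1.551, 0.313, 1.498, -0, 1.331, -0.223], TCP at [0.126, -0.51, 0.231] pointing down, gripper open.
Joint ranges: [-2.94, 2.94], [-0.97, 2.17], [0.19, 2.56], [-1.23, 4.37], [0.02, 3.11], [-2.88, 2.88]. Speed limits (rad/s): [2.39, 2.39, 3.01, 3.14, 3.14, 3.14].

### API

Orientations are given as a unit quaternion [x, y, z, w].
In Python, from bench import env, kinematics, monitor, eyes, job gives the robot as it stands. The module is installed in compiled form; this text tells all that it offers. Calls block until the motion is done:
- env.reach(position, orientation): joint-space move of the TCP to a pose.
- env.movel(position, velocity=0.15, frame=None, guard=None): straight line of the TCP; frame=None keeps the orientation; velocity is the mean speed in m/s. With guard (N) it stops when the force on the tool has changed by that much, and returns True; else False.
- env.set_joints(angles): joint-space move.
- env.release() and env.close_gripper(effort=None): open the fingers fully, or close them until they stop; effort is the grip in N (None keeps the last).
- env.hold(seconds).
- kinematics.ik(position, orientation): joint angles nearest the present ones, or None.
- monitor.sense(): the state.
- eyes.grab_frame(name): name is "scene" or "top"; returns a dict with "frame" (480x640x3 uint8, red, green, blue), "mtx" (3x3 intrinsics, pixels), "k1" (the pictures are not rectified: a ray, as slopes to the right and down, at radius r is drawn at 1 + k1 r^2 times it, then the intrinsics apply), "view" (4x4, takes a point from world to camera coordinates). Camera axes: x right, y down, z forward; pixel columns grow to the right and rows downward; lengths in m; the calibration is good to about 2 mm. A picture is of the moment at which its call begins. There is no depth.
A pose or a line that the arm cannot do raises env.MotionError and nothing moves.
- job.hand_in(): hands the job in; it is judged then, once.
The state is a dict: "clock": time; "joints": joint angles; "qvel": joint speeds; "joint_efforts": joint torques, N m; "position": TCP position; "ee_rot": TCP orientation; "contact_force": force on the tool from outside, world axes, zero at the start; "ft_torque": the same for the moment, N m; "finger_gap": opening from 0.0 (shut) to 1.0 (fully open); "gripper_force": force on a finger pad.
Only numpy, scipy, OpenCV 4.12 (cv2) and the standard library are available. Lean on these libraries where they do the work, as an engineer would, in place of code of your own. Each camera call takes 0.05 s, during which the arm holds its last target. There are 200 camera calls.

### The job

The three sewing-machine cover plates have slumped forward in their rack. Push them upright and flat against the backstop, square them up so that all their edges are flush against the side fence, and drop the L-shaped keeper fully home in its cutout in front of them so that they cannot slump again; leave the other things on the bench where they are.

Things in the scene. Friction and masses are not known exactly. Their poses are not given: they have to be found in the camera images.
- rack: Fixed dark steel rack, base plate 136 (x) x 124 (y) x 12 mm high. Rack frame (used in the entries below, mm): origin on the bench, x from the front towards the backstop, y left, z up. Base covers x = -66..70, y = -62..62. Plates stand on its top, z = 12; upright, the three fill x = 20..50
- backstop (a point): Point (50, 0, 12) of the rack, at the foot of the backstop: two upright posts with front faces at rack x = 50, y = -43..-23 and 23..43, up to z = 84
- fence (a point): Point (35, -45, 12) of the rack, at the foot of the side fence: a wall on the right of the row, inner face at rack y = -45, x = 19..62, up to z = 60. The row's left side is open
- pegs (a point): Point (-0.6, 0, 48) of the rack, midway between the tops of two fixed lean pegs 10 mm square (rack x = -10.6..-0.6, y = -43..-33 and 33..43, up to z = 48) on which the row leans
- bar (a point): Point (5, 0, 190) of the rack, on the axis of a fixed 12 mm round bar over the front of the row, along y from -68 to a free end at 56, carried by an upright at x = 64, y = -68. It leaves no room for an upright gripper below it: reach under it from the front, tool tilted 30 to 50 degrees, fingers down and towards the backstop
- pocket (a point): Where the keeper's origin lies when fully home: rack point (0, 0, 4) on the pocket's floor, 8 mm below the base's top. The pocket is an L-shaped cutout with the keeper's outline and 2 mm play on every side (leg: x = -54..-4, y = -10..10; bar: x = -4..16, y = -31..10)
- plate_a: Loose aluminium cover plate, 10 (x) x 90 (y) x 80 mm (z), about 0.19 kg, at the back, next to the backstop. Origin: centre of its bottom face; z up the plate, x through it towards the backstop. Starts leaning about 28 degrees to the front on its front bottom edge, 4 to 10 mm off the fence. Upright and square its origin is at rack (45, 0, 12)
- plate_b: Loose aluminium cover plate, 10 (x) x 90 (y) x 80 mm (z), about 0.19 kg, in the middle. Origin: centre of its bottom face; z up the plate, x through it towards the backstop. Starts leaning about 28 degrees to the front on its front bottom edge, 4 to 10 mm off the fence. Upright and square its origin is at rack (35, 0, 12)
- plate_c: Loose aluminium cover plate, 10 (x) x 90 (y) x 80 mm (z), about 0.19 kg, in front, nearest the robot, its face resting on the two lean pegs. Origin: centre of its bottom face; z up the plate, x through it towards the backstop. Starts leaning about 28 degrees to the front on its front bottom edge, 4 to 10 mm off the fence. Upright and square its origin is at rack (25, 0, 12)
- keeper: Loose steel L-shaped keeper, foot down on the bench, 0.16 kg, origin on its underside. Leg (the grip): x -52..-2, y -8..8, 64 mm high. Bar at its front end: x -2..14, y -29..8, 40 high, lip to x = 17 from z = 16 up. Fits one way: axes along the rack's. Grip the leg's 16 mm near x = -34, z = 50, fingers tilted towards the bar. Plates must stand first: they lean over the pocket
- spool: bystander: white thread spool, 42 mm across, 48 high, standing; origin at the centre of its underside
- oil: bystander: oil bottle with a red cap, 42 mm across, 110 high; origin at the centre of its underside
- jar: bystander: small glass jar, 56 mm across, 65 high; origin at the centre of its underside
- driver: bystander: screwdriver with a red handle, 180 mm long, lying; origin at the centre of its underside
- pliers: bystander: red-handled pliers, about 140 mm long, lying, jaws along its x; origin at the centre of its underside
- tin: bystander: flat round tin, 64 mm across, 22 high; origin at the centre of its underside
- wheel: bystander: dark machine pulley, 68 mm across, 20 high, lying flat; origin at the centre of its underside
There are look-alikes about, which are no part of the job. What is shaped like the plate_a but blue or turquoise is not meant. There is more than one size of the rack; the job needs the larger.

How it is judged:
By the outcome, as a careful person would: the job done as asked, in the order asked, and still so for the second after the job is handed in, with the robot touching nothing.
It also fails if it takes over 61 s, if anything falls off the work surface, if the arm or the gripper's body presses on something with over 40 N, if the wrist force passes 120 N, or if a joint passes its speed limit or range.

## Working session

There is one attempt and no reset: what is moved stays moved. The work goes in short steps, each a Python script; the robot and the scene stay as the last script left them, time stands still between calls to the robot, and variables do not carry over. Pictures are saved under pics/ and viewed, at most 10 in all, crops included, and the job is handed in when it is done.

```bash
mkdir -p pics
cat > h.py <<'E'
import numpy as np, cv2
from bench import env, kinematics, monitor, eyes, job
def grab(n,save=None):
    f=eyes.grab_frame(n)
    if save: cv2.imwrite('pics/'+save,f['frame'][:,:,::-1])
    return f
def ray(f,u,v):
    K=np.array(f['mtx']);k=f['k1'];V=np.array(f['view'])
    d=np.array([(u-K[0,2])/K[0,0],(v-K[1,2])/K[1,1]])
    s=d.copy()
    for _ in range(20): s=d/(1+k*(s@s))
    R=V[:3,:3];o=-R.T@V[:3,3];return o,R.T@np.array([s[0],s[1],1])
def onz(f,u,v,z):
    o,d=ray(f,u,v);return o+d*(z-o[2])/d[2]
def proj(f,p):
    K=np.array(f['mtx']);V=np.array(f['view']);c=V[:3,:3]@np.array(p)+V[:3,3]
    s=c[:2]/c[2];s=s*(1+f['k1']*(s@s));return np.array([K[0,0]*s[0]+K[0,2],K[1,1]*s[1]+K[1,2]])
E
python3 - <<'E'
from h import *
import pickle
F={n:grab(n,n+'0.png') for n in('scene','top')}
pickle.dump(F,open('F0.pkl','wb'))
for n,f in F.items():
    o,d=ray(f,320,240);print(n,o,d,f['k1'],np.array(f['mtx'])[0])
s=monitor.sense();print(s['clock'],s['position'],s['ee_rot'],env.hold_point_z)
E
```

```text
scene [ 0.93646223 -0.44779131  0.72983868] [-0.46074896  0.54661609 -0.69935287] -0.035414732093680006 [438.75182729   0.         323.44458466]
top [0.39333576 0.02821638 1.02483421] [ 0.21204915 -0.03227567 -0.9767863 ] 0.0016214163416817346 [500.48069456   0.         319.10502837]
0.1 [ 0.12620927 -0.50936765  0.23079234] [ 9.92639152e-01  1.21108130e-01  5.43002324e-05 -5.75931305e-04] 0.0187
```

View pics/top0.png

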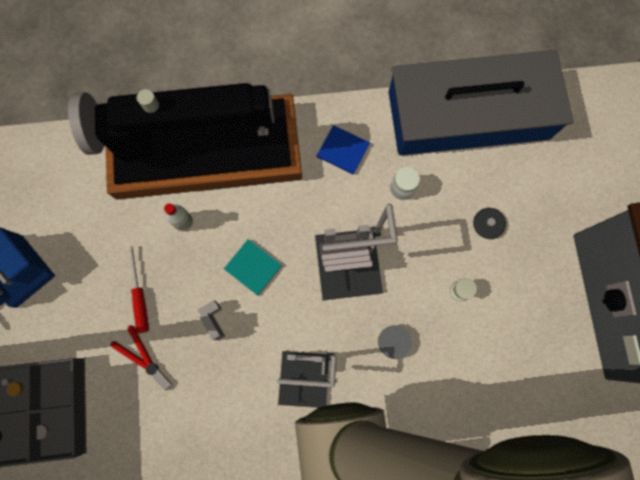

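View pics/scene0.png

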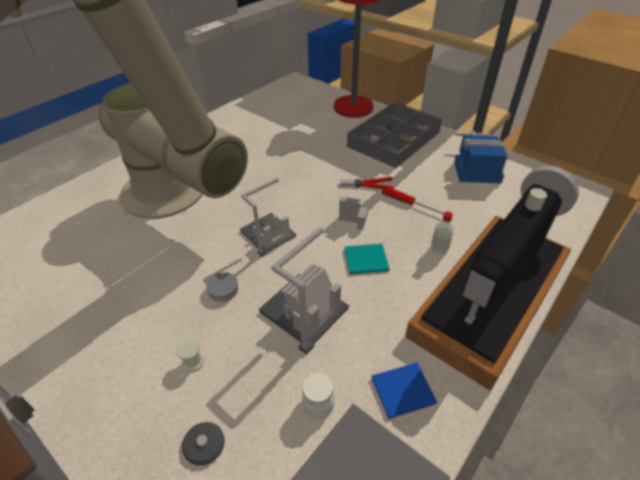

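The top view shows two racks. The one at (350,265) is larger and holds the pale plates; the one at (306,380) is smaller. The L-shaped keeper is at (211,320). The blue (343,148) and turquoise (254,267) plates are decoys. Next I enlarge a crop to confirm.

Run:
```python
import cv2,numpy as np
t=cv2.imread('pics/top0.png');s=cv2.imread('pics/scene0.png')
a=cv2.resize(t[195:305,305:405],(400,440),interpolation=cv2.INTER_CUBIC)
b=cv2.resize(t[290:345,180:240],(240,220),interpolation=cv2.INTER_CUBIC)
c=cv2.resize(s[220:355,250:355],(400,514),interpolation=cv2.INTER_CUBIC)
im=np.zeros((600,800,3),np.uint8);im[:440,:400]=a;im[:514,400:]=c
cv2.imwrite('pics/c1.png',np.clip(im*1.4,0,255).astype(np.uint8))
k1=cv2.resize(t[290:350,180:245],(390*1,360),interpolation=cv2.INTER_CUBIC)
k2=cv2.resize(s[185:235,330:375],(360,400),interpolation=cv2.INTER_CUBIC)
im[:]=0;im[:360,:390]=k1;im[:400,400:760]=k2
cv2.imwrite('pics/c2.png',np.clip(im*1.4,0,255).astype(np.uint8)[:420])
```

```text
(no output)
```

View pics/c1.png

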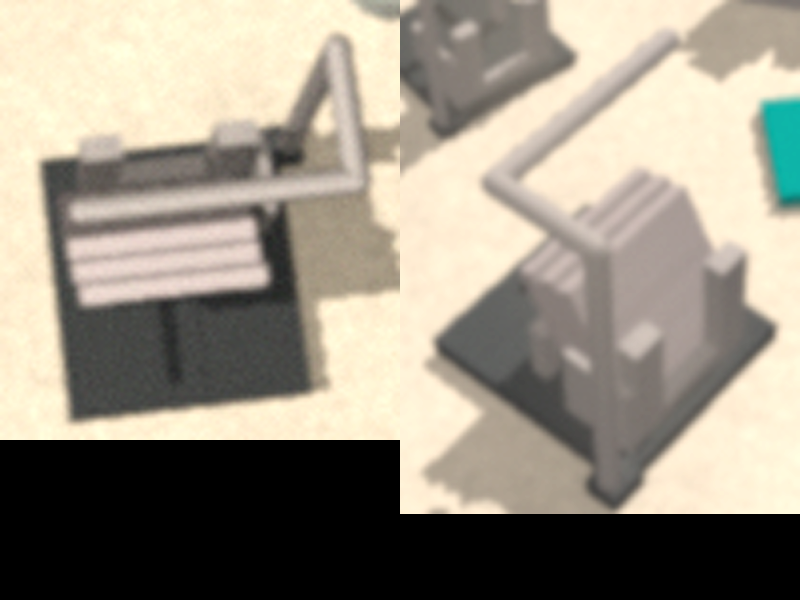

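View pics/c2.png

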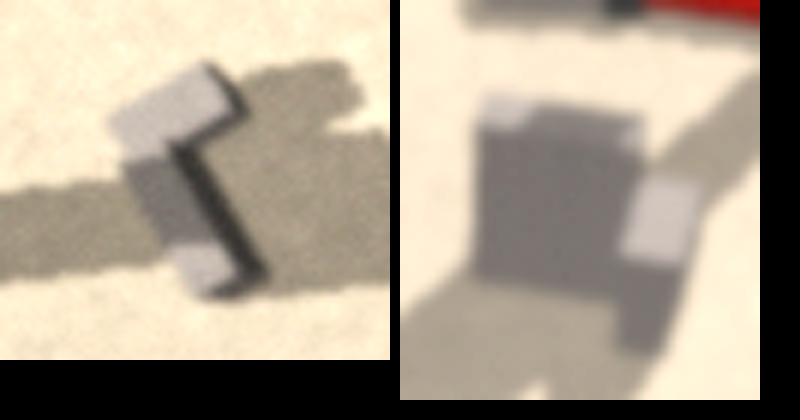

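Crop 1 confirms the large rack: three pale leaning plates, overhead bar and fence on the right. Base corners in the top image are near (315,235), (323,299.5) and (383,292). Crop 2 confirms the upright L keeper: its bar's far edge runs (198,311)–(215,300), and its leg runs down to (212,340)–(220,336). Next I measure both with edge fits.

```bash
cat >> h.py <<'E'
def edge(img,p,q,half=3.0,sign=0,trim=.12,n=40):
    """subpixel line near p-q: returns (point,dir); sign +1: brighter on right-hand normal side"""
    g=cv2.GaussianBlur(cv2.cvtColor(img,cv2.COLOR_RGB2GRAY).astype(np.float32),(0,0),.7)
    p=np.array(p,float);q=np.array(q,float);d=(q-p)/np.linalg.norm(q-p);nn=np.array([-d[1],d[0]])
    s=np.arange(-half,half+.01,.1);P=[]
    for t in np.linspace(trim,1-trim,n):
        c=p+(q-p)*t;xy=(c+s[:,None]*nn).astype(np.float32)
        v=cv2.remap(g,xy[:,:1],xy[:,1:],cv2.INTER_CUBIC)[:,0]
        gr=np.gradient(v);gr=np.abs(gr) if sign==0 else np.clip(sign*gr,0,None)
        i=gr.argmax();w=gr*(abs(s-s[i])<1.2)
        if gr[i]>.3: P.append(c+nn*(w@s/w.sum()))
    P=np.array(P,np.float32)
    l=cv2.fitLine(P,cv2.DIST_HUBER,0,.01,.01).ravel()
    r=np.abs((P-l[2:])@np.array([-l[1],l[0]]));return l[2:],l[:2],np.median(r),len(P)
def cross(a,b):
    t=np.linalg.solve(np.array([a[1],-b[1]]).T,b[0]-a[0]);return a[0]+t[0]*a[1]
def rigid(L,W):
    L=np.array(L);W=np.array(W)[:,:2];a=L-L.mean(0);b=W-W.mean(0)
    th=np.arctan2((a[:,0]*b[:,1]-a[:,1]*b[:,0]).sum(),(a*b).sum())
    R=np.array([[np.cos(th),-np.sin(th)],[np.sin(th),np.cos(th)]]);t=W.mean(0)-R@L.mean(0)
    return t,th,np.linalg.norm(L@R.T+t-W,axis=1)
E
python3 - <<'E'
from h import *
import pickle
F=pickle.load(open('F0.pkl','rb'));f=F['top'];im=f['frame']
np.set_printoptions(precision=4,suppress=True)
l=edge(im,(315,235),(323,299.5));fr=edge(im,(323,299.5),(383,292));r=edge(im,(383,292),(379,266));b=edge(im,(315,235),(325,234))
for e in(l,fr,r,b):print('res',e[2:],np.degrees(np.arctan2(e[1][1],e[1][0])))
c=[cross(l,fr),cross(fr,r),cross(l,b)];print(c)
W=np.array([onz(f,*p,.012) for p in c]);print(W)
print('front',np.linalg.norm(W[0]-W[1]),'left',np.linalg.norm(W[0]-W[2]))
t,th,res=rigid([(-.066,.062),(-.066,-.062),(.070,.062)],W);print('rack',t,np.degrees(th),res)
# keeper
bk=edge(im,(198,311),(215,300.3));br=edge(im,(215,300.3),(218.7,306.7),2);lr=edge(im,(208.7,315.5),(219.5,336),2);ll=edge(im,(200.8,317.5),(212.5,339.7),2.5);le=edge(im,(212.5,339.7),(219,337),2);bl=edge(im,(198,311),(200.5,316.5),2)
for n,e in zip(('bk','br','lr','ll','le','bl'),(bk,br,lr,ll,le,bl)):
    z=.064 if n[0]=='l' else .04
    A,B=onz(f,*(e[0]-5*e[1]),z),onz(f,*(e[0]+5*e[1]),z);D=B-A
    print(n,'res',e[2:],A[:2],'ang',np.degrees(np.arctan2(D[1],D[0])))
w=lambda a,b,z:onz(f,*cross(a,b),z)
for n,(a,bb,z) in dict(bkbl=(bk,bl,.04),bkbr=(bk,br,.04),lllе=(ll,le,.064),lrle=(lr,le,.064)).items():print(n,cross(a,bb),w(a,bb,z))
E
```

```text
res (np.float32(0.15849209), 40) 83.450806
res (np.float32(0.15245283), 40) -6.512848
res (np.float32(0.23685426), 40) 81.22035
res (np.float32(0.045003712), 40) -2.610972
[array([322.091 , 299.9576], dtype=float32), array([382.7462, 293.0331], dtype=float32), array([314.5505, 234.277 ], dtype=float32)]
[[ 0.4895  0.0045  0.012 ]
 [ 0.4896 -0.1193  0.012 ]
 [ 0.6266  0.0046  0.012 ]]
front 0.12387550707602812 left 0.13709109985219467
rack [ 0.5559 -0.0574] -0.07129737095351307 [0.0005 0.0001 0.0006]
bk res (np.float32(0.16887811), 40) [0.5005 0.2406] ang -64.65723235015905
br res (np.float32(0.41454786), 40) [0.4933 0.2112] ang -4.229603254334787
lr res (np.float32(0.15964675), 40) [0.47 0.22] ang -155.4116290890427
ll res (np.float32(0.24484181), 40) [0.4664 0.2364] ang -155.03615434982416
le res (np.float32(0.0635884), 40) [0.4313 0.2213] ang -80.20525487044802
bl res (np.float32(0.24692062), 40) [0.497  0.2501] ang -159.7256524856757
bkbl [197.2171 309.2079] [0.4962 0.2498 0.04  ]
bkbr [217.1143 297.2087] [0.5152 0.2096 0.04  ]
lllе [212.2078 340.6962] [0.4315 0.2201 0.064 ]
lrle [220.7988 338.1828] [0.4344 0.2037 0.064 ]
```

```bash
cat >> h.py <<'E'
from scipy.spatial.transform import Rotation as Rn
RK=np.array([.5559,-.0574,0])
def tri(F,a,b):
    (o1,d1),(o2,d2)=ray(F['top'],*a),ray(F['scene'],*b)
    s=np.linalg.lstsq(np.array([d1,-d2]).T,o2-o1,rcond=None)[0];p,q=o1+s[0]*d1,o2+s[1]*d2
    return (p+q)/2,np.linalg.norm(p-q)
def quat(yaw,tilt,flip=False):
    """tool z = down, tilted by tilt (deg) towards heading yaw (deg); tool y horizontal"""
    y,t=np.radians([yaw,tilt]);h=np.array([np.cos(y),np.sin(y),0])
    z=h*np.sin(t)-np.array([0,0,np.cos(t)]);yy=np.array([-h[1],h[0],0])*(-1 if flip else 1)
    return Rn.from_matrix(np.array([np.cross(yy,z),yy,z]).T).as_quat()
E
python3 - <<'E'
from h import *
import pickle
np.set_printoptions(precision=3,suppress=True)
F=pickle.load(open('F0.pkl','rb'))
print('bar corner/free (expect z .19)',tri(F,(395,241),(273.6,267)),tri(F,(324,248),(322,230)))
f=F['top']
print('small rack bar',tri(F,(333,385),(245,194)),tri(F,(280,380),(276,181)))
print('small rack corners',onz(f,278,406,.01),onz(f,334,408,.01),onz(f,283,350,.01))
for n,p,z in(('tin',(395,341),.022),('spool',(464,289),.048),('turq',(254,267),.01),('jar',(405,180),.065),('oil',(170,209),.11)):print(n,onz(f,*p,z))
# keeper x in scene: project predicted corners
kp=np.array([.4829,.2351]);c,s=np.cos(np.radians(25)),np.sin(np.radians(25));R=np.array([[c,-s],[s,c]])
for l in((-52,8,64),(-52,-8,64),(-2,8,64),(-2,-8,64),(17,8,40),(17,-29,40)):
    w=np.r_[kp+R@np.array(l[:2])/1e3,l[2]/1e3];print(l,proj(F['top'],w),proj(F['scene'],w))
for name,p,y,t in(('push',RK+[-.05,0,.065],0,45),('push2',RK+[.012,0,.04],0,45),('side',RK+[.035,.09,.04],-90,45),('side2',RK+[.035,.045,.04],-90,45),('keep',[.4829-.034*c,.2351-.034*s,.04],25,40),('ins',RK+[-.034,0,.06],0,40)):
    print(name,[None if (q:=kinematics.ik(list(p),list(quat(y,t,fl)))) is None else np.array(q) for fl in(0,1)])
E
```

```text
bar corner/free (expect z .19) (array([ 0.56 , -0.125,  0.189]), np.float64(0.004608401437621855)) (array([ 0.563, -0.003,  0.186]), np.float64(0.005507209142432258))
small rack bar (array([0.335, 0.01 , 0.147]), np.float64(0.010942187786549465)) (array([0.35 , 0.095, 0.14 ]), np.float64(0.0017864310039903356))
small rack corners [0.295 0.113 0.01 ] [0.279 0.005 0.01 ] [0.4   0.093 0.01 ]
tin [ 0.392 -0.129  0.022]
spool [ 0.476 -0.274  0.048]
turq [0.572 0.136 0.01 ]
jar [ 0.706 -0.188  0.065]
oil [0.683 0.273 0.11 ]
(-52, 8, 64) [212.049 340.256] [338.286 195.156]
(-52, -8, 64) [219.485 335.753] [336.777 199.189]
(-2, 8, 64) [199.282 317.418] [358.526 198.413]
(-2, -8, 64) [206.676 312.999] [357.222 202.515]
(17, 8, 40) [197.403 309.825] [365.644 207.33 ]
(17, -29, 40) [214.002 299.941] [362.801 217.054]
push [array([-0.534,  0.355,  2.286,  2.065,  0.421,  2.212]), array([-0.534,  0.355,  2.286,  2.065,  0.421, -0.929])]
push2 [array([-0.449,  0.504,  2.122,  2.162,  0.378,  2.188]), array([-0.449,  0.504,  2.122,  2.162,  0.378, -0.954])]
side [array([ 0.16 ,  0.839,  1.389, -0.838,  1.22 ,  0.589]), array([ 0.16 ,  0.839,  1.389, -0.838,  1.22 , -2.553])]
side2 [array([ 0.087,  0.816,  1.438, -0.876,  1.16 ,  0.569]), array([ 0.087,  0.816,  1.438, -0.876,  1.16 , -2.572])]
keep [array([0.113, 0.396, 2.265, 2.311, 0.281, 2.13 ]), array([ 0.113,  0.396,  2.265,  2.311,  0.281, -1.012])]
ins [array([-0.486,  0.372,  2.194,  1.767,  0.311,  2.552]), array([-0.486,  0.372,  2.194,  1.767,  0.311, -0.59 ])]
```

```bash
cat >> h.py <<'E'
def st(m=''):
    s=monitor.sense();print(m,'t%.2f'%s['clock'],np.round(s['position'],4),'F',np.round(s['contact_force'],1),'gap %.3f'%s['finger_gap'],flush=True);return s
E
python3 - <<'E'
from h import *
q=quat(0,38,True)
env.close_gripper(20);st('closed')
env.reach(list(RK+[-.10,0,.24]),list(q));st('above')
env.movel(list(RK+[-.06,0,.055]),.2);st('front')
print(env.movel(list(RK+[-.012,0,.055]),.05,guard=25));st('p1')
print(env.movel(list(RK+[.016,0,.055]),.04,guard=15));st('p2')
grab('top','top1.png');grab('scene','scene1.png')
E
python3 - <<'E'
import cv2,numpy as np
import os
os.chdir('.')
t=cv2.imread('pics/top1.png');s=cv2.imread('pics/scene1.png')
im=np.zeros((520,800,3),np.uint8);im[:440,:400]=cv2.resize(t[195:305,305:405],(400,440),interpolation=cv2.INTER_CUBIC);im[:514,400:]=cv2.resize(s[220:355,250:355],(400,514),interpolation=cv2.INTER_CUBIC)
cv2.imwrite('pics/c3.png',np.clip(im*1.4,0,255).astype(np.uint8))
E
```

```text
closed t0.87 [ 0.1262 -0.5096  0.2313] F [0.8 0.8 0.5] gap 0.001
above t2.86 [ 0.4561 -0.0581  0.2401] F [0.8 0.2 0.4] gap -0.001
front t4.51 [ 0.4958 -0.0574  0.055 ] F [ 0.2  0.1 -0.2] gap -0.001
False
p1 t5.62 [ 0.5436 -0.0573  0.0548] F [-1.3  1.4 -0.7] gap -0.000
True
p2 t6.25 [ 0.5692 -0.0574  0.0544] F [-4.2  0.   1.6] gap -0.001
```

View pics/c3.png

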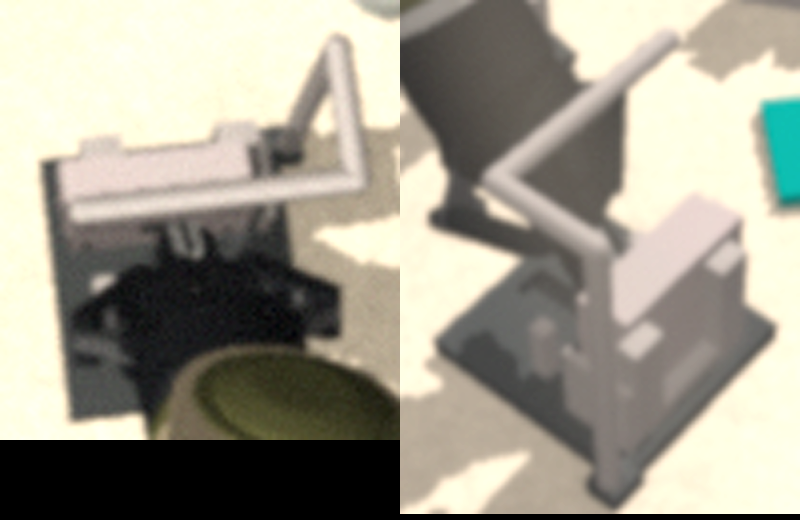

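Crop 3 shows the plates upright against the posts, with the row's top face unbroken at crop (160,180). Now a low push on the feet, then the sideways push.

Run:
```python
from h import *
P=lambda x,y,z:list(RK+np.array([x,y,z])/1e3)
env.movel(P(4,0,54),.05)
env.movel(P(4,0,30),.1)
print(env.movel(P(20,0,30),.03,guard=15));st('low')
env.movel(P(-10,0,34),.06)
env.movel(P(-80,0,160),.2);env.movel(P(-80,0,270),.25);st('up')
for fl in(0,1):
    print(fl,[kinematics.ik(P(*p),list(quat(-90,45,fl)))is not None for p in((35,150,150),(35,85,45),(35,44,45))])
```

```text
True
low t7.47 [ 0.5692 -0.0574  0.0296] F [-3.  -0.3  1.5] gap -0.003
up t9.64 [ 0.4756 -0.0571  0.2682] F [-0.2 -0.3 -0.8] gap -0.000
0 [True, True, True]
1 [True, True, True]
```

```bash
python3 - <<'E'
from h import *
P=lambda x,y,z:list(RK+np.array([x,y,z])/1e3)
env.reach(P(35,140,250),list(quat(-90,45,False)));st('a')
env.movel(P(35,85,36),.2);st('b')
print(env.movel(P(35,40,36),.03,guard=15));s=st('c')
env.hold(.2);st('c2')
env.movel(P(35,85,40),.08);env.movel(P(35,120,200),.25);st('d')
grab('top','top2.png');grab('scene','scene2.png')
E
python3 - <<'E'
import cv2,numpy as np,os
os.chdir('.')
t=cv2.imread('pics/top2.png');s=cv2.imread('pics/scene2.png')
im=np.zeros((520,800,3),np.uint8);im[:440,:400]=cv2.resize(t[195:305,305:405],(400,440),interpolation=cv2.INTER_CUBIC);im[:514,400:]=cv2.resize(s[220:355,250:355],(400,514),interpolation=cv2.INTER_CUBIC)
cv2.imwrite('pics/c4.png',np.clip(im*1.4,0,255).astype(np.uint8))
E
```

```text
a t10.79 [0.5906 0.0817 0.2493] F [-0.  -0.1  0.6] gap 0.000
b t12.05 [0.5915 0.0278 0.0372] F [-0.6 -0.1 -0.2] gap -0.000
True
c t13.08 [ 0.5911 -0.0039  0.0358] F [-0.5  5.2  2.7] gap -0.000
c2 t13.28 [ 0.591  -0.0039  0.0357] F [1.3 2.9 2.6] gap 0.000
d t14.64 [0.5903 0.0622 0.1984] F [ 0.   0.3 -0.3] gap -0.002
```

View pics/c4.png

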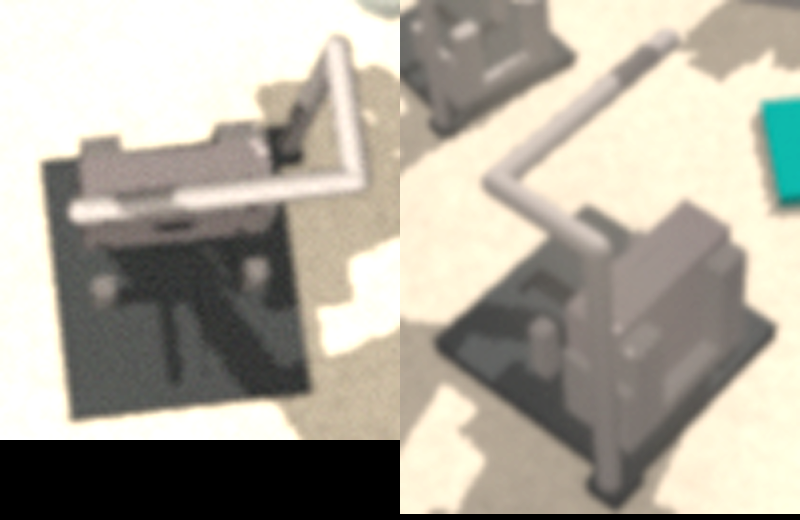

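Crop 4 shows the row upright, with its right end at the fence and its left edge straight, crop (80,170)–(88,245). I'll repeat the side push at the front and back plates to verify they are flush, then push the faces again.

Run:
```python
from h import *
P=lambda x,y,z:list(RK+np.array([x,y,z])/1e3)
for i,x in enumerate((22,48)):
    env.movel(P(x,75,36),.25 if i==0 else .1)
    print(x,env.movel(P(x,40,36),.03,guard=18));st()
    env.movel(P(x,75,36),.15)
env.movel(P(35,120,250),.25)
env.reach(P(-90,0,250),list(quat(0,38,True)))
env.movel(P(-15,0,58),.22)
print(env.movel(P(25,0,58),.03,guard=12));st('hi')
env.movel(P(6,0,56),.06);env.movel(P(6,0,28),.1)
print(env.movel(P(25,0,28),.03,guard=12));st('lo')
env.movel(P(-10,0,34),.08);env.movel(P(-80,0,230),.25);st('up')
```

```text
22 True
 t16.35 [ 0.578  -0.0039  0.0358] F [-0.7  5.9  3.4] gap 0.001
48 True
 t17.82 [ 0.6039 -0.0038  0.0359] F [-1.   4.6  2.9] gap 0.003
True
hi t22.77 [ 0.5692 -0.0573  0.0573] F [-3.  -0.3  0.6] gap 0.001
True
lo t23.87 [ 0.5692 -0.0574  0.0276] F [-2.3 -1.   0.9] gap 0.004
up t25.88 [ 0.4758 -0.0573  0.2293] F [ 0.6 -0.4 -0.1] gap 0.007
```

```bash
python3 - <<'E'
from h import *
import json
yaw=25.;T=40
kp=np.array([.4829+.0012,.2351+.0005]);h=np.array([np.cos(np.radians(yaw)),np.sin(np.radians(yaw))])
q=quat(yaw,T,True);z=Rn.from_quat(q).as_matrix()[:,2]
g=np.r_[kp-.034*h,.050];tcp=g+env.hold_point_z*z;pre=tcp-.08*z
print(tcp,pre)
env.release()
env.reach(list(pre+[0,0,.10]),list(q));st('hover')
env.movel(list(pre),.25);env.movel(list(tcp),.12);st('at')
env.close_gripper(60);st('grip')
env.movel(list(tcp+[0,0,.08]),.15);s=st('lift')
grab('top','top3.png');grab('scene','scene3.png')
E
python3 - <<'E'
import cv2,numpy as np,os
os.chdir('.')
t=cv2.imread('pics/top3.png');s=cv2.imread('pics/scene3.png')
im=np.zeros((400,800,3),np.uint8);im[:,:400]=cv2.resize(t[260:360,160:260],(400,400),interpolation=cv2.INTER_CUBIC);im[:,400:]=cv2.resize(s[130:230,310:410],(400,400),interpolation=cv2.INTER_CUBIC)
cv2.imwrite('pics/c5.png',np.clip(im*1.5,0,255).astype(np.uint8))
E
```

```text
[0.46417947 0.2263109  0.03567497] [0.4175744  0.2045786  0.09695852]
hover t27.70 [0.4182 0.204  0.1972] F [ 0.2  0.  -0.2] gap 1.002
at t29.99 [0.464  0.2263 0.036 ] F [ 0.2  0.1 -0.6] gap 0.998
grip t30.62 [0.4642 0.2263 0.0358] F [-2.2 -0.3  3. ] gap 0.178
lift t31.82 [0.4639 0.2263 0.1152] F [-0.2 -0.3 -1.8] gap 0.180
```

View pics/c5.png

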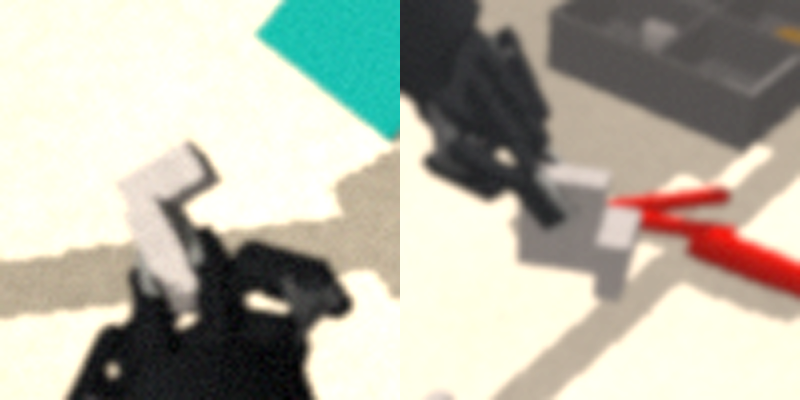

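Crop 5 shows the keeper held level in the fingers, bar at the front and the leg gripped. Now carry it over, feel the plates with the lip, and insert.

```bash
cat >> h.py <<'E'
R2=np.array([.5574,-.0567,0]);QI=quat(0,40,True);ZI=Rn.from_quat(QI).as_matrix()[:,2]
def K(x,y,z): return list(R2+np.array([x-34,y,z+50])/1e3+env.hold_point_z*ZI)   # TCP for keeper origin at rack x,y,z (mm)
def kpos(): return np.round((np.array(monitor.sense()['position'])-np.array(K(0,0,0)))*1e3,1)
E
python3 - <<'E'
from h import *
p=np.array(monitor.sense()['position'])
env.movel(list(p+[0,0,.05]),.25)
env.reach(K(-25,0,75),list(QI));st('hover');
env.movel(K(-8,0,30),.15);env.movel(K(-8,0,16),.05);st('low');print(kpos())
print(env.movel(K(10,0,16),.02,guard=6));st('touch');print(kpos())
grab('top','top4.png');grab('scene','scene4.png')
E
```

```text
hover t33.72 [ 0.5104 -0.0559  0.1106] F [ 0.5  0.7 -2.2] gap 0.179
low t34.62 [ 0.5276 -0.0566  0.0525] F [ 0.1  0.9 -1.8] gap 0.182
[-7.8  0.1 16.8]
True
touch t35.16 [ 0.5353 -0.0565  0.0511] F [ 0.5  0.1 -1.2] gap 0.177
[-0.1  0.2 15.4]
```

Run:
```python
from h import *
env.movel(K(-3,0,16),.05)
print(env.movel(K(10,0,16),.02,guard=12));st('touch');print(kpos())
env.hold(.1);st()
grab('top','top4.png');grab('scene','scene4.png')
import os
t=cv2.imread('pics/top4.png');s=cv2.imread('pics/scene4.png')
im=np.zeros((500,800,3),np.uint8);im[:,:400]=cv2.resize(t[195:295,310:390],(400,500),interpolation=cv2.INTER_CUBIC);im[:,400:]=cv2.resize(s[230:330,260:340],(400,500),interpolation=cv2.INTER_CUBIC)
cv2.imwrite('pics/c6.png',np.clip(im*1.8,0,255).astype(np.uint8))
```

```text
True
touch t35.86 [ 0.5353 -0.0565  0.0509] F [ 0.1  0.  -2.4] gap 0.179
[-0.1  0.2 15.2]
 t35.96 [ 0.5352 -0.0565  0.0508] F [ 0.2 -0.5 -1.7] gap 0.181
```

View pics/c6.png

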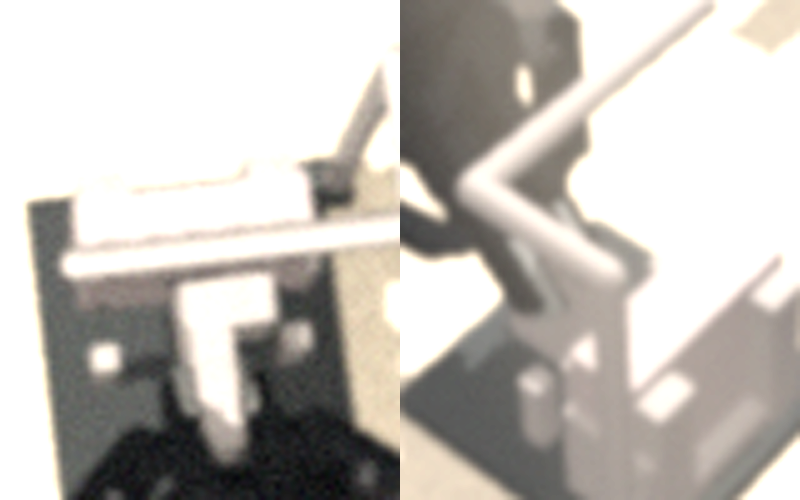

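Crop 6 shows the keeper's lip meeting the plates at crop (225,275), clear of both pegs. The contact position repeated, so home lies 3 mm back from it.

Run:
```python
from h import *
env.movel(K(-3.1,0,16),.04);print(kpos())
print(env.movel(K(-3.1,0,1),.025,guard=10));st('down');print(kpos())
```

```text
[-3.2 -0.  16. ]
True
down t36.81 [ 0.5325 -0.0565  0.0396] F [0.1 1.3 2. ] gap 0.177
[-2.9  0.2  4. ]
```

Run:
```python
from h import *
env.release();st('rel')
p=np.array(monitor.sense()['position'])
env.movel(list(p-.09*ZI),.15);env.movel(list(p-.09*ZI+[-.03,0,.12]),.25)
env.reach([.30,-.25,.35],list(QI));st('away')
f=grab('top','top5.png');grab('scene','scene5.png')
t=cv2.imread('pics/top5.png');s=cv2.imread('pics/scene5.png')
im=np.zeros((520,800,3),np.uint8);im[:440,:400]=cv2.resize(t[195:305,305:405],(400,440),interpolation=cv2.INTER_CUBIC);im[:514,400:]=cv2.resize(s[220:355,250:355],(400,514),interpolation=cv2.INTER_CUBIC)
cv2.imwrite('pics/c7.png',np.clip(im*1.5,0,255).astype(np.uint8))
```

```text
rel t37.49 [ 0.5318 -0.0564  0.0391] F [-0.6  0.3 -0.3] gap 0.995
away t40.33 [ 0.3004 -0.2495  0.3493] F [-0.2 -0.2 -0.1] gap 1.002
```

View pics/c7.png

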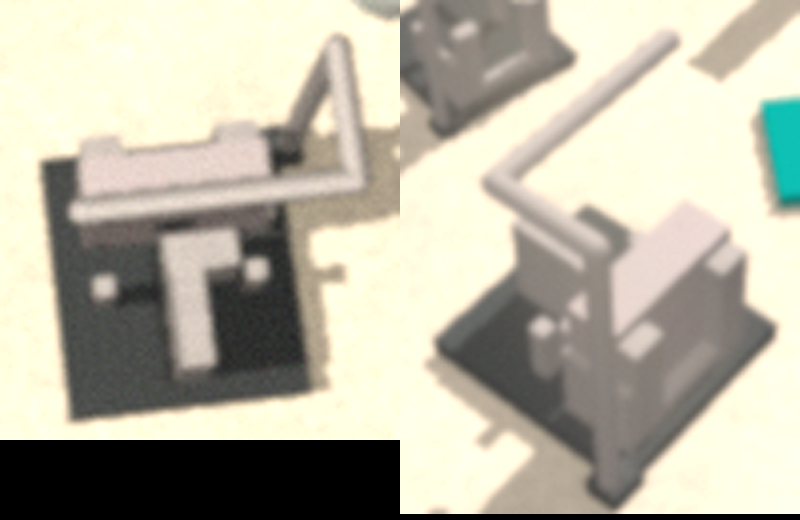

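Crop 7 shows the keeper seated square in its cutout, crop (195,300), in front of the upright, flush row. It stopped at exactly the pocket-floor height (z = 4 mm), and the other things are undisturbed in these crops.

```bash
python3 -c "
from h import *
print(job.hand_in())"
```

```text
the job is handed in; nothing more can be done
None
```

The job is handed in after about 40 s of robot time: the three plates stand upright against the backstop and flush to the fence, and the keeper stopped at its pocket-floor height, though only the area around the rack was re-checked in the final pictures.

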